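# Close the drill jig and hold its cam clamp at full throw

### The arm

A 6-joint arm with a two-finger parallel gripper is mounted at the origin on a cart in front of the work surface, level with it; the furniture and walls round the work are solid. World frame = base frame: x ahead of the robot, y to its left, z up, the work surface at z = 0. Lengths are in m, angles in rad, forces in N, time in s.
With the tool pointing down it reaches from about 0.35 to 0.775 m from the base axis. Payload 7.3 kg.
Tool frame: the origin (TCP) lies midway between the tips of the shut fingers; the grasp point (between the pads) lies 19 mm behind it; z points along the fingers, y is the direction in which the jaws open and shut (so a half turn about z gives the same grasp; the last joint's range is limited). The gripper opens to 92 mm and grips with 3 to 60 N. Pads are 19 mm wide; open, the fingers measure 130 mm over their backs; the gripper's body (75 mm by 190 mm) begins 47 mm behind the grasp point.
Start: joints at [1.031, 0.342, 1.524, -0, 1.275, -0.146], TCP at [0.201, 0.485, 0.227] pointing down, gripper open.
Joint ranges: [-2.53, 2.53], [-0.77, 2.02], [0.04, 2.7], [-1, 4.14], [0.28, 2.66], [-3.11, 3.11]. Speed limits (rad/s): [2.57, 2.57, 3.14, 3.14, 3.14, 3.14].

### API

Orientations are given as [roll, pitch, yaw] about the fixed x, y, z axes, in that order (R = Rz(yaw) Ry(pitch) Rx(roll)).
In Python, from cell import robot, imaging gives the robot as it stands. The module is installed in compiled form; this text tells all that it offers.
- The arm moves only by the tool send_rows, never from a script. Its argument "plan" is a list of rows, each a list of 3 entries, a list of its own where there are three numbers: the shift along the world's x, y, z in m, then the turn, a rotation vector about the world's x, y, z in rad, then the closure in counts, from 0 (fully open) to 255 (shut). A call has 1 to 20 rows; each row shifts and turns the commanded pose from where the row before left it; what a row does not reach is not made up. A row lasts 1/10 s, in which the tool goes at most 50 mm and 8.59 degrees, less where a joint would pass 70% of its speed; a pose out of reach is approached as far as the arm can. A call is refused whole if a number of a shift passes 0.05 or a number of a turn 0.15, either way. A call with a gripper value outside its range is refused whole. The fingers move at their own pace and stop on an object; "newtons" is the grip in N (left out, the last holds). Time passes only in rows, so rows that do not move let the fingers close. It gives the time, the measured TCP pose, the force and the opening at its end, in the units of the state.
- robot.observe(): the state, without advancing time (a new reading comes with each control period).
- imaging.read_camera(name): name is "side" or "top" or "wrist"; returns a dict with "pixels" (420x560x3 uint8, red, green, blue), "fx", "fy", "cx", "cy" (pixels), "world_from_camera" (4x4, takes a point from camera to world coordinates). Camera axes: x right, y down, z forward; pixel columns grow to the right and rows downward; lengths in m; the calibration is good to about 2 mm. A picture is of the moment at which its call begins. There is no depth.
- robot.hand_in(): hands the job in, once; it reports no verdict.
The state is a dict: "time": time; "qpos": joint angles; "qvel": joint speeds; "joint_efforts": joint torques, N m; "tool_pos": TCP position; "tool_rot": TCP orientation; "contact_force": force on the tool from outside, world axes, zero at the start; "torque": the same for the moment, N m; "opening": finger opening in m.
Only numpy, scipy, OpenCV 4.12 (cv2) and the standard library are available. Lean on these libraries where they do the work, as an engineer would, in place of code of your own. Each camera call takes 0.05 s, during which the arm holds its last target.

### The job

Get the wooden block ready for drilling in the jig: first press the yellow end of the raised guide arm down until its catch holds it level, and let go of it. Then swing the red-knobbed cam lever anticlockwise to the cam's highest point, where the lever stands over the red index mark, so that the block is squeezed against the fence, and hold it there against its spring: finish while still holding the lever, with the other tools left where they lie.

Things in the scene. Friction and masses are not known exactly. Their poses are not given: they have to be found in the camera images.
- jig: Drill jig fixed to the table: dark steel plate 215 x 200 x 14 mm (x -114..100, y -121..79). Origin on the table, z up, -x towards the robot at yaw 0. The block lies on it between the cam (-y side) and a fence (+y side). A catch post 18 x 20 mm, 78 mm high, stands at x -40, y 60. A red index stripe, 38 to 72 mm from the cam pivot, shows where the lever points at the highest lift.
- guide_pivot (a point): Centre of the hinge pin of the guide arm (60 mm above the table, at jig x 88, y 18 mm). The pin runs along jig y.
- guide_hinge (a joint): Angle of the guide arm (rad). 0: raised 0.6 rad above level by its spring. 0.6: level, down on its stop. From about 0.5 a pin on its side rides past a brass spring plunger in the catch post (about 7 N on the pad); past about 0.57 it snaps to the stop and the plunger holds it there. Let go before that, it springs up again.
- guide_arm: Blue guide arm, 24 mm wide, 10 mm thick, with a brass bush and a yellow press pad (60 x 34 x 12 mm, 140 to 200 mm from the pin) as its free end. Points from the hinge pin towards jig -x. When down its middle plane is level with the pin, 60 mm above the table, clear of the block. Origin at the pin.
- press_pad (a point): Middle of the upper face of the yellow press pad, 170 mm from the hinge pin. When the arm is down it is 66 mm above the table (about 160 mm when raised).
- cam (a joint): Angle of the cam lever (rad), growing anticlockwise seen from above. 0: at rest, lever 0.35 rad anticlockwise of jig -x. 1.3: highest lift of the eccentric cam (lever over the red mark; cam face 10 mm beyond rest). Stop at 1.9, where the lift is less again. A spring always turns it back towards 0: about 5 N at the knob holds it at 1.3.
- cam_lever: The lever: round steel bar 12 mm thick, its axis 45 mm above the table, 110 mm from pivot to knob, with an upright red cylindrical knob (21 mm diameter) at its end. The knob rises above the bar from 51 to 105 mm above the table. Origin on the pivot axis, 18 mm above the table.
- lever_knob (a point): Point on the axis of the red knob at the height to grip it, 82 mm above the table, 23 mm below the knob's top.
- cam_pivot (a point): Point on the vertical axis of the cam and its lever, 82 mm above the table.
- fence: Aluminium fence along the block, 86 x 10 x 28 mm, sprung (1.5 N per mm): the cam pushes the block against it and then about 5 mm further, so that the block is gripped with about 8 N at the highest lift. Origin at the middle of the foot of its face.
- workpiece: The loose beech block, 45 x 96 x 35 mm, lying in the jig with its length (own y) along jig x. Origin at the centre of its underside, 14 mm above the table. It is not to be handled.
- tape_measure: Yellow tape measure 35 x 89 x 63 mm, bystander. Origin at the centre of its underside.
- hex_bolt: Steel hexagon bolt 60 mm long, bystander. Origin at its underside.
- screwdriver_b: Screwdriver with red handle, 175 mm long, bystander. Origin at its underside.

How it is judged:
By the outcome, as a careful person would: the job done as asked, in the order asked, and still so for the second after the job is handed in, while the arm keeps its last pose, push and grip.
It also fails if it takes over 42 s, if anything falls off the work surface, if the arm or the gripper's body presses on something with over 40 N, if the wrist force passes 120 N, or if a joint passes its speed limit or range.

## Working session

There is one attempt and no reset: what is moved stays moved. The work goes in short steps, Python scripts to look and compute and a tool call to move; the robot and the scene stay as the last step left them, time stands still between calls to the robot, and variables do not carry over. Pictures are saved under pics/ and viewed, and the job is handed in when it is done.

Besides the shell and the picture viewer there is one more tool, called after "Request:" by a JSON object that holds its "op" and its "data", one argument or row to a line. send_rows: Moves the arm, as the interface text tells. Its arguments: {"type":"object","properties":{"plan":{"type":"array"},"newtons":{"type":"number"}},"required":["plan"]}

```bash
mkdir -p pics; python3 - <<'E'
from cell import robot, imaging
import cv2, numpy as np, json
s=robot.observe(); print(s)
for n in ("side","top","wrist"):
    d=imaging.read_camera(n); cv2.imwrite(f"pics/{n}0.png",d["pixels"][:,:,::-1])
    np.savez(f"pics/{n}0.npz",**d)
    print(n,d["fx"],d["fy"],d["cx"],d["cy"]); print(np.round(d["world_from_camera"],4))
E
```

```text
{'time': 0.0, 'qpos': array([ 1.03098150e+00,  3.42740738e-01,  1.52499995e+00, -3.80824298e-05,
        1.27539564e+00, -1.45983163e-01]), 'qvel': array([-3.56460512e-04, -7.82561474e-04, -8.80173541e-05, -6.73207921e-04,
       -1.35566199e-03, -1.79881956e-03]), 'joint_efforts': array([ 6.90835941e-05, -4.31248283e+01, -2.44219923e+01,  7.16757146e-02,
        5.59485052e-02, -1.42291224e-04]), 'tool_pos': array([0.20123218, 0.48446931, 0.22604157]), 'tool_rot': array([-3.14006010e+00, -1.88522321e-04,  2.74777196e+00]), 'contact_force': array([0.34533944, 0.46494513, 0.82185937]), 'torque': array([-0.03200539,  0.05477817,  0.03157391]), 'opening': 0.09192502807837936}
side 414.5195560686657 414.5195560686657 277.7222757182885 212.35921624105117
[[ 0.9173 -0.3155  0.243   0.3507]
 [-0.3981 -0.742   0.5395 -0.383 ]
 [ 0.0101 -0.5916 -0.8062  0.956 ]
 [ 0.      0.      0.      1.    ]]
top 448.8185114181592 448.8185114181592 284.82509552851997 215.92535377564178
[[-0.03   -0.9945  0.1002  0.4699]
 [-0.9995  0.0286 -0.0162  0.1866]
 [ 0.0133 -0.1006 -0.9948  1.3088]
 [ 0.      0.      0.      1.    ]]
wrist 344.263103810776 344.263103810776 282.5993208677605 211.39801708806502
[[ 0.3838  0.8826  0.2715  0.1274]
 [ 0.9234 -0.3664 -0.1141  0.5148]
 [-0.0012  0.2945 -0.9557  0.3827]
 [ 0.      0.      0.      1.    ]]
```

View pics/top0.png

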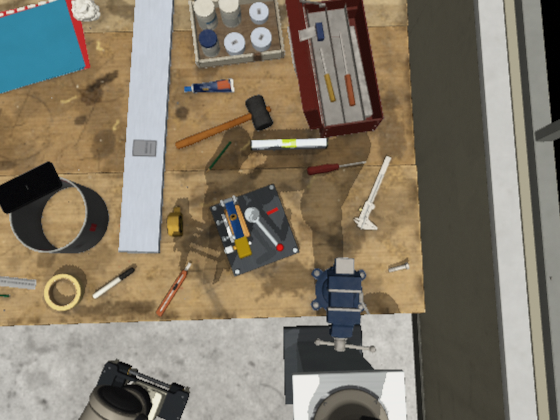

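View pics/side0.png

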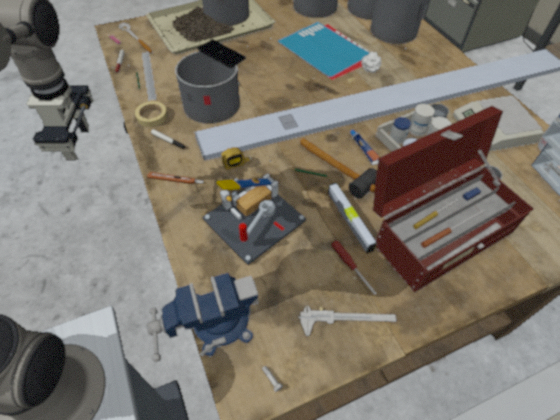

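View pics/wrist0.png

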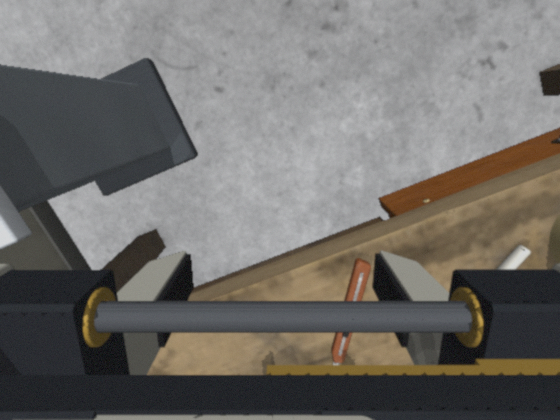

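The top view shows the jig centred near (255,228), the red knob near (280,247) and the yellow pad near (241,246). The vise sits at (338,290), between the robot base and the jig. I'll zoom in next.

```bash
python3 - <<'E'
import cv2
a=cv2.imread("pics/top0.png")[170:290,190:320]; cv2.imwrite("pics/topz.png",cv2.resize(a,None,fx=5,fy=5,interpolation=cv2.INTER_CUBIC))
a=cv2.imread("pics/side0.png")[160:270,190:320]; cv2.imwrite("pics/sidez.png",cv2.resize(a,None,fx=5,fy=5,interpolation=cv2.INTER_CUBIC))
E
```

```text
(no output)
```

View pics/topz.png

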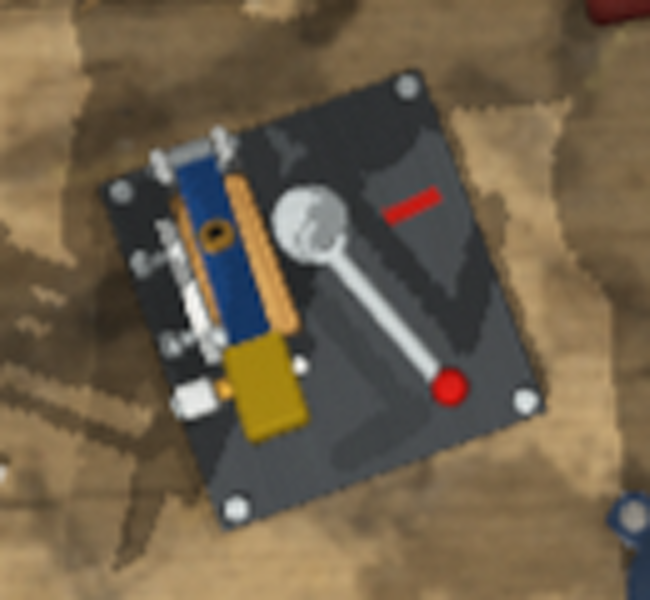

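View pics/sidez.png

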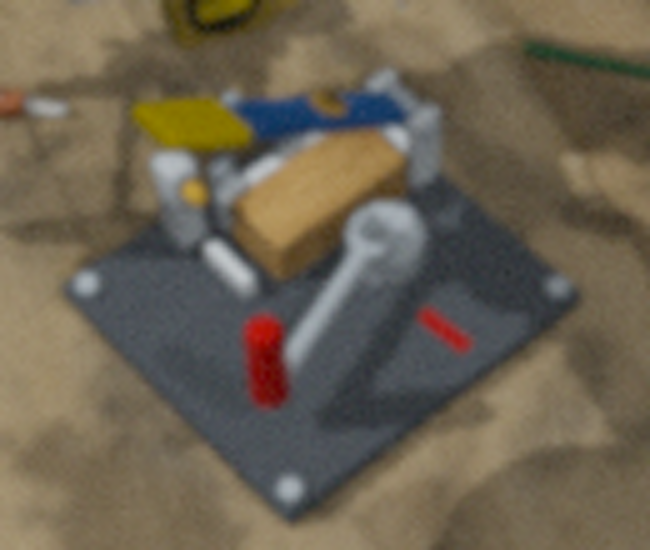

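```bash
cat > h.py <<'E'
import numpy as np
def load(n): 
    d=np.load(n); return {k:d[k] for k in d.files}
def proj(d,P):
    T=np.linalg.inv(d["world_from_camera"]); p=np.atleast_2d(P)@T[:3,:3].T+T[:3,3]
    return np.c_[d["fx"]*p[:,0]/p[:,2]+d["cx"], d["fy"]*p[:,1]/p[:,2]+d["cy"]]
def back(d,uv,z):
    T=d["world_from_camera"]; r=T[:3,:3]@np.array([(uv[0]-d["cx"])/d["fx"],(uv[1]-d["cy"])/d["fy"],1])
    return T[:3,3]+r*(z-T[2,3])/r[2]
def j2w(q,P):
    c,s=np.cos(q[2]),np.sin(q[2]); P=np.atleast_2d(P)
    return np.c_[q[0]+c*P[:,0]-s*P[:,1], q[1]+s*P[:,0]+c*P[:,1], P[:,2]]
E
python3 - <<'E'
from h import *
from scipy.optimize import least_squares
t=load("pics/top0.npz"); s=load("pics/side0.npz")
cor=np.array([[100,79,14],[100,-121,14],[-114,-121,14],[-114,79,14]])/1000
tu=np.array([[100,187],[418,70],[545,405],[222,530]])/5+[190,170]-.4
# side: corners: front (290,520)=(-114,-121); left(65,290)=(-114,79); right (580,295)=(100,-121)
su=np.array([[580,295],[290,520],[65,290]])/5+[190,160]-.4
f=lambda q:np.r_[(proj(t,j2w(q,cor))-tu).ravel(),(proj(s,j2w(q,cor[1:]))-su).ravel()]
for w,g in (("both",f),("top",lambda q:f(q)[:8]),("side",lambda q:f(q)[8:])):
    r=least_squares(g,[.5,.25,.3]); print(w,r.x,np.round(r.fun,1))
    if w=="both": q=r.x
# knob top at 105mm, top pic (449,386); side knob top centre (264,325)
kt=back(t,np.array([449,386])/5+[190,170]-.4,.105); ks=back(s,np.array([264,325])/5+[190,160]-.4,.105)
print("knob",kt,ks)
# red mark centre
m=back(t,np.array([412,205])/5+[190,170]-.4,.014);m2=back(s,np.array([445,330])/5+[190,160]-.4,.014);print("mark",m,m2)
pp=back(t,np.array([265,387])/5+[190,170]-.4,.16);p2=back(s,np.array([193,124])/5+[190,160]-.4,.16);print("pad",pp,p2)
print("pad from jig",j2w(q,[.088-.170*np.cos(.6)+.006*0,.018,.16]))
# pivot from knob: knob = pivot+0.11*dir(yaw+pi+.35); mark = pivot+.055*dir(yaw+pi+1.65)
k=(kt+ks)/2;mm=(m+m2)/2
d=lambda a:np.array([np.cos(a),np.sin(a)])
y=q[2]+np.pi
print("pivot",k[:2]-.11*d(y+.35), mm[:2]-.055*d(y+1.65))
E
```

```text
both [0.56552244 0.27802738 0.33201747] [-0.9 -0.6  0.1 -1.2  0.9  0.6  0.1  0.4  0.7  0.  -0.1  0.3 -1.3 -0.5]
top [0.56506148 0.27816589 0.33021019] [-0.9 -0.5  0.1 -0.9  0.8  0.8 -0.   0.6]
side [0.5660354  0.27789089 0.33319027] [ 0.9 -0.1  0.2  0.3 -1.1 -0.4]
knob [0.50850812 0.18402077 0.105     ] [0.51126238 0.18615436 0.105     ]
mark [0.6168867  0.20226579 0.014     ] [0.61889894 0.20486465 0.014     ]
pad [0.50901548 0.27801218 0.16      ] [0.5111875 0.2776937 0.16     ]
pad from jig [[0.51020493 0.27799481 0.16      ]]
pivot [0.59527853 0.25442722] [0.59590773 0.25398005]
```

The corners, the red mark, the knob and the pad all agree to about 2 mm:

| Item | World position |
|---|---|
| Jig | (0.5655, 0.278), yaw 0.332 |
| Cam pivot | (0.5955, 0.2542) |
| Knob at rest | (0.510, 0.185) |
| Knob at highest lift | (0.6395, 0.153) |

Next I check the vise clearance, then move over the pad with the fingers shut.

```bash
python3 - <<'E'
from h import *
t=load("pics/top0.npz"); s=load("pics/side0.npz")
from scipy.optimize import least_squares
# far jaw corner of vise: top (345,260) ; side jaw block top (245,283)
tu=np.array([345,264]);su=np.array([240,288])
r=least_squares(lambda P:np.r_[proj(t,P)[0]-tu,proj(s,P)[0]-su],[.4,.1,.1]);print(r.x,r.fun)
E
```

```text
[0.44916664 0.01516904 0.1255978 ] [-0.6155691   3.28326697  2.74663374 -0.44359452]
```

Request:
{"op": "send_rows", "data": {
  "plan": [
    [[0.0185, -0.0121, 0], [0, 0, -0.142], 255],
    [[0.0185, -0.0121, 0], [0, 0, -0.142], 255],
    [[0.0185, -0.0121, 0], [0, 0, -0.142], 255],
    [[0.0185, -0.0121, 0], [0, 0, -0.142], 255],
    [[0.0185, -0.0121, 0], [0, 0, -0.142], 255],
    [[0.0185, -0.0121, 0], [0, 0, -0.142], 255],
    [[0.0185, -0.0121, 0], [0, 0, -0.142], 255],
    [[0.0185, -0.0121, 0], [0, 0, -0.142], 255],
    [[0.0185, -0.0121, 0], [0, 0, -0.142], 255],
    [[0.0185, -0.0121, 0], [0, 0, -0.142], 255],
    [[0.0185, -0.0121, 0], [0, 0, -0.142], 255],
    [[0.0185, -0.0121, 0], [0, 0, -0.142], 255],
    [[0.0185, -0.0121, 0], [0, 0, -0.142], 255],
    [[0.0185, -0.0121, 0], [0, 0, -0.142], 255],
    [[0.0185, -0.0121, 0], [0, 0, -0.142], 255],
    [[0.0185, -0.0121, 0], [0, 0, -0.142], 255],
    [[0.0185, -0.0121, 0], [0, 0, -0.142], 255],
    [[0, 0, 0], [0, 0, 0], 255],
    [[0, 0, 0], [0, 0, 0], 255]
  ],
  "newtons": 30
}}

```text
time: 2.05
tool_pos: [0.5156, 0.279, 0.2262]
tool_rot: [-3.141, 0.001, 0.335]
contact_force: [0.2, 0.6, 0.3]
opening: 0.0003
```

Request:
{"op": "send_rows", "data": {
  "plan": [
    [[0, 0, -0.027], [0, 0, 0], 255],
    [[0, 0, -0.027], [0, 0, 0], 255],
    [[-0.004, -0.0014, -0.008], [0, 0, 0], 255],
    [[-0.004, -0.0014, -0.008], [0, 0, 0], 255],
    [[-0.004, -0.0014, -0.008], [0, 0, 0], 255],
    [[-0.004, -0.0013, -0.008], [0, 0, 0], 255],
    [[-0.003, -0.0011, -0.008], [0, 0, 0], 255],
    [[-0.003, -0.001, -0.008], [0, 0, 0], 255],
    [[-0.003, -0.001, -0.008], [0, 0, 0], 255],
    [[-0.002, -0.001, -0.008], [0, 0, 0], 255],
    [[-0.002, -0.0005, -0.008], [0, 0, 0], 255],
    [[-0.001, -0.0005, -0.008], [0, 0, 0], 255],
    [[-0.001, -0.0005, -0.008], [0, 0, 0], 255]
  ]
}}

```text
time: 3.35
tool_pos: [0.4848, 0.268, 0.084]
tool_rot: [3.142, 0.0, 0.334]
contact_force: [-0.2, -0.1, 2.6]
opening: 0.0005
```

Request:
{"op": "send_rows", "data": {
  "plan": [
    [[0, 0, -0.004], [0, 0, 0], 255],
    [[0, 0, -0.004], [0, 0, 0], 255],
    [[0, 0, -0.004], [0, 0, 0], 255],
    [[0, 0, -0.003], [0, 0, 0], 255],
    [[0, 0, -0.003], [0, 0, 0], 255],
    [[0, 0, 0], [0, 0, 0], 255]
  ]
}}

```text
time: 3.95
tool_pos: [0.4848, 0.268, 0.0661]
tool_rot: [3.141, 0.001, 0.334]
contact_force: [-0.1, 0.1, -0.7]
opening: 0.0004
```

```bash
python3 - <<'E'
from cell import robot, imaging
import cv2
s=robot.observe(); print(s["tool_pos"],s["contact_force"])
d=imaging.read_camera("side")["pixels"][:,:,::-1][140:270,170:330]; cv2.imwrite("pics/s1.png",cv2.resize(d,None,fx=4,fy=4,interpolation=cv2.INTER_CUBIC))
E
```

```text
[0.48477922 0.26796717 0.06610359] [-0.11112677  0.10934662 -0.74204712]
```

View pics/s1.png

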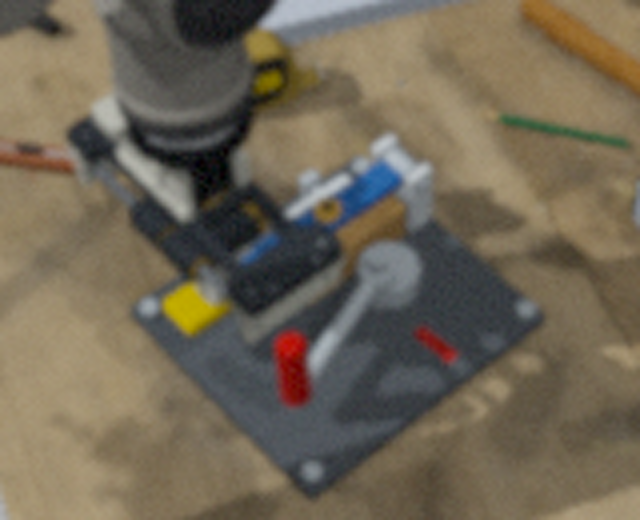

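The force dropped to zero at z 0.066, which suggests the arm snapped down. In the picture the arm looks level. I press 2 mm further to confirm it is on its stop, then lift.

Request:
{"op": "send_rows", "data": {
  "plan": [
    [[0, 0, -0.001], [0, 0, 0], 255],
    [[0, 0, -0.001], [0, 0, 0], 255],
    [[0, 0, 0], [0, 0, 0], 255]
  ]
}}

```text
time: 4.3
tool_pos: [0.4851, 0.2682, 0.0652]
tool_rot: [3.142, -0.001, 0.334]
contact_force: [-1.0, 0.5, 3.4]
opening: 0.0006
```

Request:
{"op": "send_rows", "data": {
  "plan": [
    [[0, 0, 0.01], [0, 0, 0], 255],
    [[0, 0, 0.03], [0, 0, 0], 255],
    [[0, 0, 0.04], [0, 0, 0], 255],
    [[0, 0, 0.02], [0, 0, 0], 255],
    [[0.006, -0.021, 0], [0, 0, 0.09], 130],
    [[0.006, -0.021, 0], [0, 0, 0.09], 130],
    [[0.006, -0.021, 0], [0, 0, 0.09], 130],
    [[0.007, -0.02, 0], [0, 0, 0.077], 130],
    [[0, 0, 0], [0, 0, 0], 130],
    [[0, 0, 0], [0, 0, 0], 130],
    [[0, 0, 0], [0, 0, 0], 130]
  ]
}}

```text
time: 5.4
tool_pos: [0.5097, 0.1857, 0.1649]
tool_rot: [-3.141, -0.0, 0.68]
contact_force: [0.4, -0.6, 0.1]
opening: 0.0447
```

```bash
python3 - <<'E'
from cell import robot, imaging
import cv2, numpy as np
s=robot.observe(); print(s["tool_pos"],s["contact_force"],s["opening"])
for n,sl in (("side",np.s_[140:270,170:330]),("wrist",np.s_[:,:]),("top",np.s_[170:290,190:320])):
    r=imaging.read_camera(n); np.savez(f"pics/{n}2.npz",**r); d=r["pixels"][:,:,::-1][sl]; k=1 if n=="wrist" else 4; cv2.imwrite(f"pics/{n}2.png",cv2.resize(d,None,fx=k,fy=k,interpolation=cv2.INTER_CUBIC))
E
```

```text
[0.5096776  0.18569033 0.16493589] [ 0.35301156 -0.56923906  0.13562294] 0.04470142634447094
```

View pics/side2.png

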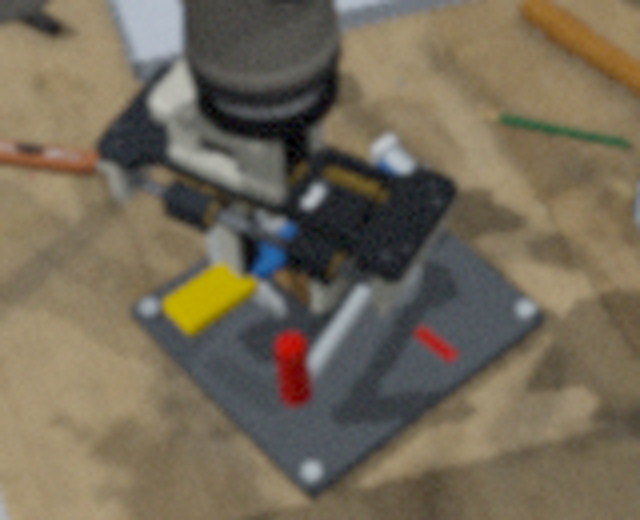

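View pics/wrist2.png

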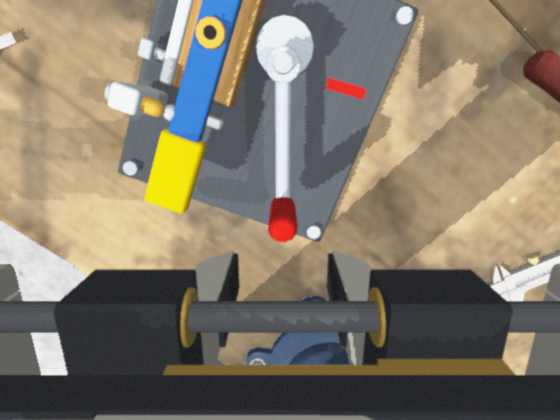

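View pics/top2.png

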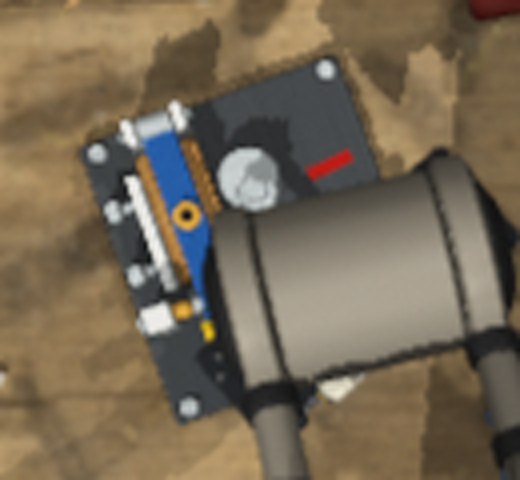

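The guide arm stayed down, with its pin at the plunger. The side view shows the pad at zoom (207,299). The wrist view shows the knob top at (283,230), centred between the fingers. I check both numerically.

```bash
python3 - <<'E'
from h import *
s=load("pics/side2.npz"); w=load("pics/wrist2.npz"); q=[.5655,.278,.332]
print("pad level:",proj(s,j2w(q,[-.082,.018,.066])),"raised .1:",proj(s,j2w(q,[-.081,.018,.083])),"seen",207/4+170,299/4+140)
print("knob top wrist",back(w,[283,228],.105), "pred",proj(w,[.5105,.185,.105]))
for p in ([.5105,.185,.105],[.5955,.2542,.05]): print(proj(w,p))
m=back(w,[346,89],.014); print("mark",m, back(w,[328,82],.014),back(w,[365,94],.014))
E
```

```text
pad level: [[222.07164398 213.03900086]] raised .1: [[221.73759151 209.0079979 ]] seen 221.75 214.75
knob top wrist [0.51092316 0.18605836 0.105     ] pred [[283.83095057 229.40020344]]
[[283.83095057 229.40020344]]
[[283.39824096  61.68179191]]
mark [0.61532701 0.20233408 0.014     ] [0.60994862 0.21775874 0.014     ] [0.62247412 0.18717422 0.014     ]
```

The pad is level and the knob is within 1 mm of the estimate. Now I descend to TCP z = 0.063 and grip.

Request:
{"op": "send_rows", "data": {
  "plan": [
    [[0.0008, 0, -0.02], [0, 0, 0], 130],
    [[0, 0, -0.02], [0, 0, 0], 130],
    [[0, 0, -0.02], [0, 0, 0], 130],
    [[0, 0, -0.02], [0, 0, 0], 130],
    [[0, 0, -0.022], [0, 0, 0], 130],
    [[0, 0, 0], [0, 0, 0], 130],
    [[0, 0, 0], [0, 0, 0], 255],
    [[0, 0, 0], [0, 0, 0], 255],
    [[0, 0, 0], [0, 0, 0], 255],
    [[0, 0, 0], [0, 0, 0], 255],
    [[0, 0, 0], [0, 0, 0], 255]
  ],
  "newtons": 30
}}

```text
time: 6.65
tool_pos: [0.5112, 0.1853, 0.0638]
tool_rot: [3.141, -0.002, 0.681]
contact_force: [-0.5, 0.7, 6.2]
opening: 0.0204
```

```bash
python3 - <<'E'
import numpy as np
p=np.array([.5955,.2542]);y=.332+np.pi+.35
k=lambda a:p+.11*np.array([np.cos(y+a),np.sin(y+a)])
A=np.linspace(0,1.3,14); K=np.array([k(a) for a in A]); print(np.round(np.diff(K,axis=0),4)); print(K[0],K[-1])
E
```

```text
[[ 0.0073 -0.0082]
 [ 0.0081 -0.0074]
 [ 0.0088 -0.0066]
 [ 0.0094 -0.0056]
 [ 0.01   -0.0047]
 [ 0.0104 -0.0037]
 [ 0.0107 -0.0026]
 [ 0.0109 -0.0015]
 [ 0.011  -0.0004]
 [ 0.011   0.0007]
 [ 0.0109  0.0018]
 [ 0.0106  0.0028]
 [ 0.0103  0.0039]]
[0.51010551 0.18486184] [0.63946842 0.15336956]
```

Opening 20.4 mm means the knob is held. Fz shows 6 N of upward preload, so I relieve 1 mm and start swinging along the arc.

Request:
{"op": "send_rows", "data": {
  "plan": [
    [[0.0073, -0.0082, 0.0005], [0, 0, 0.1], 255],
    [[0.0081, -0.0074, 0], [0, 0, 0.1], 255],
    [[0.0088, -0.0066, 0], [0, 0, 0.1], 255],
    [[0.0094, -0.0056, 0], [0, 0, 0.1], 255],
    [[0, 0, 0], [0, 0, 0], 255]
  ]
}}

```text
time: 7.15
tool_pos: [0.5456, 0.1578, 0.0638]
tool_rot: [3.141, -0.003, 1.083]
contact_force: [-1.4, 7.6, 4.6]
opening: 0.0204
```

Request:
{"op": "send_rows", "data": {
  "plan": [
    [[0.0101, -0.0042, 0], [0, 0, 0.1], 255],
    [[0.0104, -0.0032, 0], [0, 0, 0.1], 255],
    [[0.0107, -0.0026, 0], [0, 0, 0.1], 255],
    [[0.0109, -0.0015, 0], [0, 0, 0.1], 255],
    [[0, 0, 0], [0, 0, 0], 255]
  ]
}}

```text
time: 7.65
tool_pos: [0.5868, 0.1465, 0.0638]
tool_rot: [-3.141, -0.001, 1.483]
contact_force: [-3.3, 5.3, 6.1]
opening: 0.0201
```

Request:
{"op": "send_rows", "data": {
  "plan": [
    [[0.011, 0, 0], [0, 0, 0.1], 255],
    [[0.011, 0.001, 0], [0, 0, 0.1], 255],
    [[0.0108, 0.002, 0], [0, 0, 0.1], 255],
    [[0.0104, 0.003, 0], [0, 0, 0.1], 255],
    [[0.01, 0.004, 0], [0, 0, 0.1], 255],
    [[0, 0, 0], [0, 0, 0], 255],
    [[0, 0, 0], [0, 0, 0], 255]
  ]
}}

```text
time: 8.35
tool_pos: [0.6389, 0.156, 0.0638]
tool_rot: [-3.14, -0.001, 1.981]
contact_force: [-4.4, 1.0, 6.0]
opening: 0.0203
```

```bash
python3 - <<'E'
from cell import robot, imaging
import cv2, numpy as np
s=robot.observe(); p=s["tool_pos"]; print(p,s["contact_force"],s["opening"],s["qpos"])
r=p[:2]-[.5955,.2542]; print("r",np.hypot(*r),"cam",np.arctan2(r[1],r[0])%(2*np.pi)-3.8236)
for n,sl in (("side",np.s_[140:270,170:330]),("wrist",np.s_[:,:]),("top",np.s_[170:290,190:320])):
    r=imaging.read_camera(n); np.savez(f"pics/{n}3.npz",**r); d=r["pixels"][:,:,::-1][sl]; k=1 if n=="wrist" else 4; cv2.imwrite(f"pics/{n}3.png",cv2.resize(d,None,fx=k,fy=k,interpolation=cv2.INTER_CUBIC))
E
```

```text
[0.6388818  0.15604706 0.06375311] [-4.39465931  0.96815564  6.0065608 ] 0.020324816992939837 [ 1.23015353e-01  7.33457141e-01  1.31914113e+00  2.61031385e-04
  1.09059656e+00 -2.87781765e-01]
r 0.10731253233587029 cam 1.3049549140894108
```

View pics/side3.png

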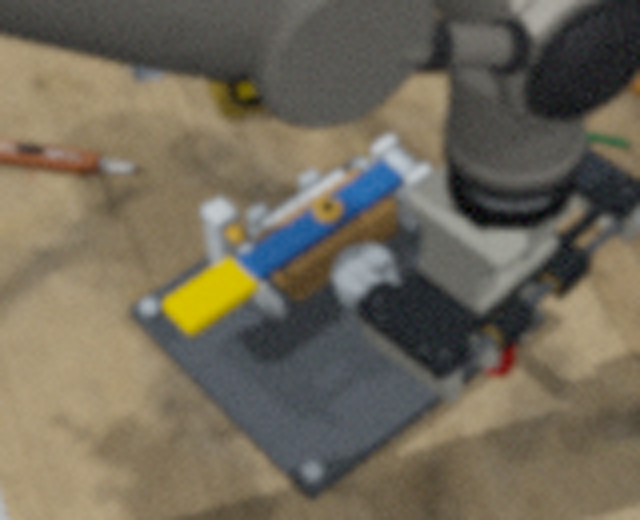

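View pics/wrist3.png

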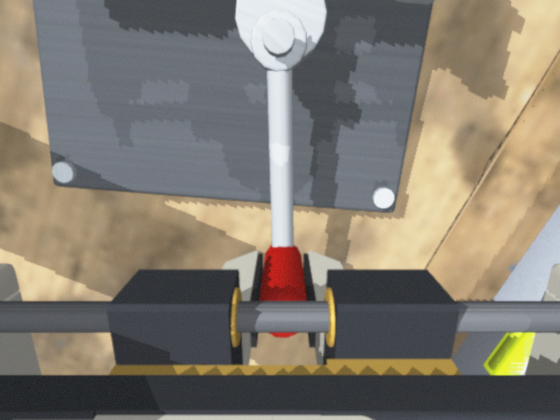

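View pics/top3.png

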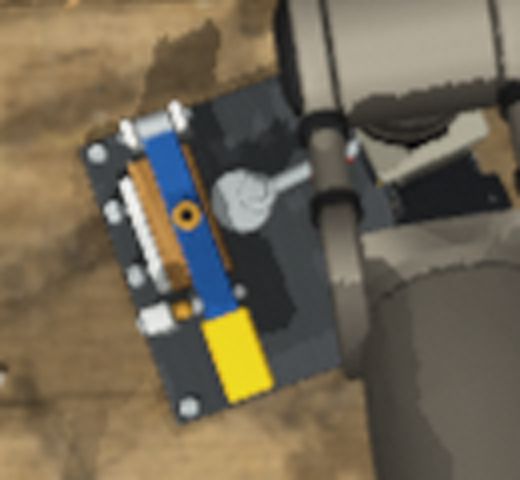

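```bash
python3 - <<'E'
from h import *
import cv2
w=load("pics/wrist3.npz"); q=[.5655,.278,.332]
im=w["pixels"].astype(int).mean(2)
for r in (90,120,150,180,205,230):
    g=np.diff(im[r,245:315]); a=245+np.argmax(g)+.5; b=245+np.argmin(g)+.5; print(r,a,b,(a+b)/2)
P=[]
for r in (90,120,180,205,230):
    g=np.diff(im[r,245:315]); a=245+np.argmax(g)+1;b=245+np.argmin(g)+1
    P.append(back(w,[(a+b)/2,r],.045)[:2])
P=np.array(P); v=P[-1]-P[0]; print(P, "cam",np.arctan2(v[1],v[0])%(2*np.pi)-.332-np.pi-.35)
# mark seen from picture 0/2
# jig corners seen in wrist for yaw: hole screws
print("screws",back(w,[63,172],.017),back(w,[383,198],.017))
s=back(w,[63,172],.017)-back(w,[383,198],.017);print("edge yaw",np.arctan2(-s[1],-s[0]))
print("pivot cap",back(w,[280,37],.05))
k=load("pics/wrist2.npz")
a,b=back(k,[404,15],.017),back(k,[313,232],.017); v=a-b; print("pic2 yaw",np.arctan2(v[1],v[0]))
m1,m2=back(k,[328,82],.014),back(k,[365,94],.014);v=m2-m1;print("mark dir cam",np.arctan2(v[1],v[0])%(2*np.pi)-.332-np.pi-.35)
E
```

```text
90 267.5 288.5 278.0
120 267.5 291.5 279.5
150 268.5 288.5 278.5
180 269.5 287.5 278.5
205 270.5 292.5 281.5
230 293.5 287.5 290.5
[[0.60213889 0.23441759]
 [0.60833941 0.22189892]
 [0.61980899 0.19407527]
 [0.62660897 0.18232979]
 [0.63669864 0.17135057]] cam 1.390090808851848
screws [0.50153757 0.14143342 0.017     ] [0.68447866 0.20361876 0.017     ]
edge yaw 0.3276668571918577
pivot cap [0.5940254  0.25510627 0.05      ]
pic2 yaw 0.3288977932708613
mark dir cam 1.277497419675894
```

```bash
python3 - <<'E'
import numpy as np
from scipy.optimize import least_squares
P=np.array([[.5112,.1853],[.5456,.1578],[.5868,.1465],[.6389,.156]])
for R in (.11,None):
    f=(lambda c:np.hypot(*(P-c[:2]).T)-(R or c[2]))
    r=least_squares(f,[.5955,.2542]+([] if R else [.11]),x_scale=.01); a=np.arctan2(*(P-r.x[:2]).T[::-1])%(2*np.pi)
    print(r.x,r.fun*1e3,a-a[0],a-3.8236)
from cell import robot
from h import *
import cv2
w=load("pics/wrist3.npz")
T=robot.observe()
# does stripe show? project stripe corners per jig frame, pivot fit
for p0 in ([.5955,.2542],):
    d=.332+np.pi+1.65
    for rr in (.038,.072):
        print(proj(w,[p0[0]+rr*np.cos(d),p0[1]+rr*np.sin(d),.0145]))
im=w["pixels"]; hsv=cv2.cvtColor(im,cv2.COLOR_RGB2HSV)
m=((hsv[...,0]<8)|(hsv[...,0]>172))&(hsv[...,1]>120)&(hsv[...,2]>60); m[240:]=0; print(np.argwhere(m)[:20])
cv2.imwrite("pics/w3z.png",cv2.resize(im[60:250,200:360,::-1],None,fx=3,fy=3,interpolation=cv2.INTER_CUBIC))
E
```

```text
[0.59472009 0.25645292] [-0.28061008  0.20518533  0.2378031  -0.26097348] [0.         0.40321257 0.79327781 1.27953052] [0.02360369 0.42681626 0.8168815  1.30313421]
[0.59412702 0.25381456 0.10757232] [-0.00310233  0.00866675 -0.00791343  0.00234997] [0.         0.41231211 0.81211053 1.30954711] [0.00850817 0.42082027 0.8206187  1.31805528]
[[282.45832418 123.68867024]]
[[282.50718012 181.20773645]]
[]
```

View pics/w3z.png

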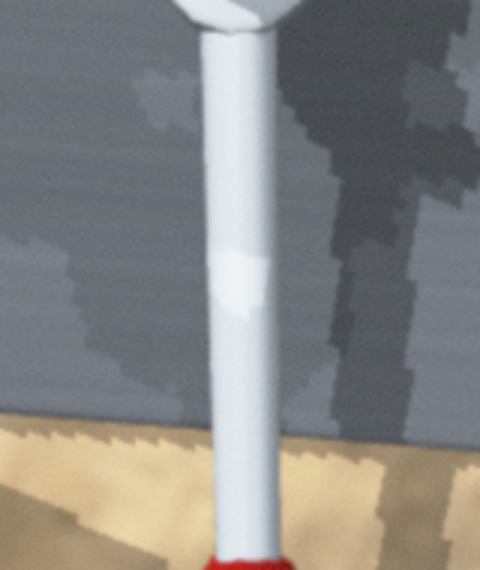

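The lever fully hides the red mark in the wrist view, and every estimate of the cam angle lies between 1.28 and 1.33 rad. I check that the hold is steady, then hand in.

Request:
{"op": "send_rows", "data": {
  "plan": [
    [[0, 0, 0], [0, 0, 0], 255],
    [[0, 0, 0], [0, 0, 0], 255],
    [[0, 0, 0], [0, 0, 0], 255],
    [[0, 0, 0], [0, 0, 0], 255],
    [[0, 0, 0], [0, 0, 0], 255],
    [[0, 0, 0], [0, 0, 0], 255]
  ]
}}

```text
time: 9.1
tool_pos: [0.6387, 0.156, 0.0638]
tool_rot: [-3.14, -0.001, 1.981]
contact_force: [-4.5, 0.7, 4.8]
opening: 0.0204
```

```bash
python3 - <<'E'
from cell import robot
s=robot.observe(); print(s["tool_pos"],s["contact_force"],s["opening"]); print(robot.hand_in())
E
```

```text
[0.6387306  0.15597574 0.063779  ] [-4.47463966  0.74775774  4.81195726] 0.020387237861140033
the job is handed in; nothing more can be done
None
```

The guide arm is latched level, and the cam lever is held over the red mark against its spring. I handed in at about 9 s of the 42 s allowed.

- **Guide arm:** I pressed the yellow pad down with the fingers shut until the force dropped away at 66 mm, pressed 2 mm further against the stop, and let go. Pictures afterwards show the arm level: the pad is within 2 px of its expected level position, and it was still down after the lever swing.
- **Cam lever:** I gripped the knob at 30 N with the fingers 20.4 mm apart and swung it anticlockwise. The tool position puts the cam at 1.30 rad, and the red stripe is completely hidden under the lever in the wrist view. A 0.6 s wait before handing in showed a steady pose and about 4.5 N of spring force, matching the roughly 5 N expected.

**Small disagreements:**
- The radius from pivot to knob came out at 107–109 mm instead of 110 mm, within the calibration error. It led to a sideways preload of about 5–6 N during the swing, which mostly went away by the end.
- The cam angle ranged from 1.28 to 1.33 rad depending on the estimate. One crude line fit gave 1.39 because of a bad edge row, and I discarded it.
- An upward force of about 5–6 N on the tool appeared when I gripped the knob and stayed throughout.

I did not measure how firmly the block is gripped. No other tool was touched.

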